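Find the fullest burner-fuel tin by heft

TASK

The spare burner-fuel tins for the chafing dishes are in the steel pan with the hinged lid: fold the lid up by its loop handle until it stands straight upright and leave it standing so. Then heft the three closed tins one at a time, going from the robot's left to its right: lift each clear, straight above its own place, feel its weight, and set it back upright where it stood. Finish holding up the heaviest one in the gripper, upright and still, with its base at least 15 cm above the table, the other two standing in their places, the lid still upright and nothing else on the table disturbed.

Things in the scene. Friction and masses are not known exactly. Their poses are not given: they have to be found in the camera images.
- pan: stainless pan, fixed. Rim 176 (x) by 325 mm (y), 69 mm above the table; inside 148 by 297 mm, inner floor 4 mm up. Origin: centre of underside, on the table; x away from the robot to the hinge side, y along its long side to the robot's left, z up. The tins stand in a row along y, one near y = +92, one near 0, one near -92 mm, each within 10 mm of the middle line; hidden until the lid is opened
- lid (a joint): angle of the pan's flat steel lid (4 mm thick) about its far rim: 0 shut, 1.57 upright, stop at 1.92; grows as the front edge swings up and away from the robot. Starts shut or up to 0.4 raised. The hinge is stiff (about 2 to 5 N at the handle) and the lid stays at any angle where it is left
- lid_handle (a point): middle of the lid's loop handle: a round bar 10 mm thick, straight for 100 mm along the pan's y, standing out 38 mm beyond the lid's front edge in the lid's plane, with an open gap 33 mm wide between bar and lid for a finger. It swings at 214 mm radius about the hinge line; lid shut: 75 mm above the table; lid upright: 285 mm above it, the lid's highest part
- lid_hinge (a point): middle of the lid's hinge line, which runs along the pan's y axis at pan x = +88 mm, 71 mm above the table
- tin_a: fuel tin: closed steel can with a paper band, upright cylinder 66 mm across and 58 mm high, standing on the pan floor. Origin: centre of its underside; z up. All three look alike; they weigh between 60 and 290 g, the heaviest at least 65 g more than the next. Which name is the heaviest, and where it stands, is not to be seen
- tin_b: fuel tin: closed steel can with a paper band, upright cylinder 66 mm across and 58 mm high, standing on the pan floor. Origin: centre of its underside; z up. All three look alike; they weigh between 60 and 290 g, the heaviest at least 65 g more than the next. Which name is the heaviest, and where it stands, is not to be seen
- tin_c: fuel tin: closed steel can with a paper band, upright cylinder 66 mm across and 58 mm high, standing on the pan floor. Origin: centre of its underside; z up. All three look alike; they weigh between 60 and 290 g, the heaviest at least 65 g more than the next. Which name is the heaviest, and where it stands, is not to be seen
- candle: glass tealight holder, 68 mm across the rim, 62 high, stands beside the pan. Origin: centre of its underside. Leave alone
- lighter: long stick lighter lying on the table beside the pan, about 215 mm long and 22 high, roughly along the pan's short side. Origin: near its middle, on the underside; x along it to the nozzle. Leave alone
- spoon: steel serving spoon, about 290 mm long, 16 high, lying across between robot and pan. Origin: near its middle; x towards the bowl. Leave alone
- sign: steel tent sign with a blank card, 110 mm wide, 70 high, to the right beside the chafing dish. Origin: underside centre. Leave alone
- jar: glass jar with white screw cap, 72 mm across, 85 high, beyond the pan. Origin: underside centre. Leave alone
- pepper: turned wooden pepper mill, 54 mm across, 142 high, beyond the pan. Origin: underside centre. Leave alone

How it is judged:
On the way, in this order (a step that is already met when the one before it is completed fails the run):
1. the lid is folded up to upright (within about 10 degrees) (value of joint lid between 1.4 and 1.74 rad), for 0.2 s.
2. the tin in the robot's left place is lifted clear above its place, in the fingers, touching the pan nowhere (((z of tin_a in the frame of pan between 0.02 and 0.4 m and y of tin_a in the frame of pan between 0.046 and 0.2 m and x of tin_a in the frame of pan between -0.08 and 0.08 m and contact force between tin_a and the fingers above 0.3 N and contact force between tin_a and pan below 0.05 N) or (z of tin_b in the frame of pan between 0.02 and 0.4 m and y of tin_b in the frame of pan between 0.046 and 0.2 m and x of tin_b in the frame of pan between -0.08 and 0.08 m and contact force between tin_b and the fingers above 0.3 N and contact force between tin_b and pan below 0.05 N) or (z of tin_c in the frame of pan between 0.02 and 0.4 m and y of tin_c in the frame of pan between 0.046 and 0.2 m and x of tin_c in the frame of pan between -0.08 and 0.08 m and contact force between tin_c and the fingers above 0.3 N and contact force between tin_c and pan below 0.05 N))), for 0.3 s.
3. then the tin in the middle place is lifted clear above its place (((z of tin_a in the frame of pan between 0.02 and 0.4 m and y of tin_a in the frame of pan between -0.046 and 0.046 m and x of tin_a in the frame of pan between -0.08 and 0.08 m and contact force between tin_a and the fingers above 0.3 N and contact force between tin_a and pan below 0.05 N) or (z of tin_b in the frame of pan between 0.02 and 0.4 m and y of tin_b in the frame of pan between -0.046 and 0.046 m and x of tin_b in the frame of pan between -0.08 and 0.08 m and contact force between tin_b and the fingers above 0.3 N and contact force between tin_b and pan below 0.05 N) or (z of tin_c in the frame of pan between 0.02 and 0.4 m and y of tin_c in the frame of pan between -0.046 and 0.046 m and x of tin_c in the frame of pan between -0.08 and 0.08 m and contact force between tin_c and the fingers above 0.3 N and contact force between tin_c and pan below 0.05 N))), for 0.3 s.
4. then the tin in the right place is lifted clear above its place (((z of tin_a in the frame of pan between 0.02 and 0.4 m and y of tin_a in the frame of pan between -0.2 and -0.046 m and x of tin_a in the frame of pan between -0.08 and 0.08 m and contact force between tin_a and the fingers above 0.3 N and contact force between tin_a and pan below 0.05 N) or (z of tin_b in the frame of pan between 0.02 and 0.4 m and y of tin_b in the frame of pan between -0.2 and -0.046 m and x of tin_b in the frame of pan between -0.08 and 0.08 m and contact force between tin_b and the fingers above 0.3 N and contact force between tin_b and pan below 0.05 N) or (z of tin_c in the frame of pan between 0.02 and 0.4 m and y of tin_c in the frame of pan between -0.2 and -0.046 m and x of tin_c in the frame of pan between -0.08 and 0.08 m and contact force between tin_c and the fingers above 0.3 N and contact force between tin_c and pan below 0.05 N))), for 0.3 s.
At the end, for the whole second after the job is handed in: The heaviest tin (the two left press on the pan with under 1.95 N each) is held by the fingers alone, within 17 degrees of upright, still, base 145 mm or more up; the others stand on the pan floor, untouched, within 35 mm of where they began; the lid is within 10 degrees of upright (all of step 1 and ((height (world z) of tin_a between 0.145 and 0.6 m and angle between tin_a's own z axis and vertical below 0.3 rad and linear speed of tin_a below 0.05 m/s and contact force between tin_a and the fingers above 0.5 N and contact force between tin_a and pan below 0.05 N and contact force between tin_a and jar below 0.05 N and contact force between tin_a and pepper below 0.05 N and z of tin_b in the frame of pan between -0.004 and 0.01 m and angle between each of tin_b, tin_c's own z axis and vertical below 0.15 rad and distance of each of tin_b, tin_c from where it was at the start of the episode below 0.035 m and contact force between each of tin_b, tin_c and the fingers below 0.05 N and contact force between tin_b and pan between 0.3 and 1.95 N and z of tin_c in the frame of pan between -0.004 and 0.01 m and contact force between tin_c and pan between 0.3 and 1.95 N) or (height (world z) of tin_b between 0.145 and 0.6 m and angle between tin_b's own z axis and vertical below 0.3 rad and linear speed of tin_b below 0.05 m/s and contact force between tin_b and the fingers above 0.5 N and contact force between tin_b and pan below 0.05 N and contact force between tin_b and jar below 0.05 N and contact force between tin_b and pepper below 0.05 N and z of tin_a in the frame of pan between -0.004 and 0.01 m and angle between each of tin_a, tin_c's own z axis and vertical below 0.15 rad and distance of each of tin_a, tin_c from where it was at the start of the episode below 0.035 m and contact force between each of tin_a, tin_c and the fingers below 0.05 N and contact force between tin_a and pan between 0.3 and 1.95 N and z of tin_c in the frame of pan between -0.004 and 0.01 m and contact force between tin_c and pan between 0.3 and 1.95 N) or (height (world z) of tin_c between 0.145 and 0.6 m and angle between tin_c's own z axis and vertical below 0.3 rad and linear speed of tin_c below 0.05 m/s and contact force between tin_c and the fingers above 0.5 N and contact force between tin_c and pan below 0.05 N and contact force between tin_c and jar below 0.05 N and contact force between tin_c and pepper below 0.05 N and z of tin_a in the frame of pan between -0.004 and 0.01 m and angle between each of tin_a, tin_b's own z axis and vertical below 0.15 rad and distance of each of tin_a, tin_b from where it was at the start of the episode below 0.035 m and contact force between each of tin_a, tin_b and the fingers below 0.05 N and contact force between tin_a and pan between 0.3 and 1.95 N and z of tin_b in the frame of pan between -0.004 and 0.01 m and contact force between tin_b and pan between 0.3 and 1.95 N))); the arm keeps its last pose, push and grip.
It fails at once if a tin is tipped over (more than 40 degrees) (angle between any of tin_a, tin_b, tin_c's own z axis and vertical above 0.7 rad).
It fails at once if a bystander is pushed out of its place by more than 30 mm (distance of any of candle, lighter, spoon, sign, jar, pepper from where it was at the start of the episode above 0.03 m).
It also fails if it takes over 72 s, if anything falls off the work surface, if the arm or the gripper's body presses on something with over 40 N, if the wrist force passes 120 N, or if a joint passes its speed limit or range.

ROBOT

A 6-joint arm with a two-finger parallel gripper is mounted at the origin on the work surface. World frame = base frame: x ahead of the robot, y to its left, z up, the work surface at z = 0. Lengths are in m, angles in rad, forces in N, time in s.
With the tool pointing down it reaches from about 0.35 to 0.975 m from the base axis. Payload 4.9 kg.
Tool frame: the origin (TCP) lies on the centre line of the jaws, within the pads' length; the fingertips stand ctrl.tcp_to_tips ahead of it and the grasp point (between the pads) lies 3 mm ahead of it (ctrl.tcp_to_tips is the distance from the TCP to the fingertips, in m); z points along the fingers, y is the direction in which the jaws open and shut (so a half turn about z gives the same grasp; the last joint's range is limited). The gripper opens to 85 mm and grips with 20 to 120 N. Pads are 22 mm wide; open, the fingers measure 114 mm over their backs; the gripper's body (76 mm by 85 mm) begins 54 mm behind the grasp point. The pads swing forward as they close: fully open they stand 13 mm farther back than shut.
Start: joints at [1.121, 0.053, 1.613, -0, 1.476, -0.119], TCP at [0.203, 0.591, 0.253] pointing down, gripper open.
Joint ranges: [-3.01, 3.01], [-1.01, 2.22], [0.06, 2.58], [-1.02, 4.17], [0.09, 2.62], [-3.14, 3.14]. Speed limits (rad/s): [2.57, 2.57, 3.14, 3.14, 3.14, 3.14].

INTERFACE

Orientations are given as a rotation vector (axis times angle).
In Python, from station import ctrl, vision gives the robot as it stands.
- The arm moves only by the tool jog_arm, never from a script. Its argument "deltas" is a list of rows, each a list of 7 numbers: the turn, a rotation vector about the tool's x, y, z in rad, then the shift along the tool's x, y, z in cm, then the opening, from 0 (shut) to 1 (fully open). A call has 1 to 12 rows; each row shifts and turns the commanded pose from where the row before left it, along the tool's axes as they then stand; what a row does not reach is not made up. A row lasts 1/12 s, in which the tool goes at most 41.7 mm and 7.16 degrees, less where a joint would pass 70% of its speed; a pose out of reach is approached as far as the arm can. A call with a gripper value outside its range is refused whole. The fingers move at their own pace and stop on an object; "grip_force" is the grip in N (left out, the last holds). Time passes only in rows, so rows that do not move let the fingers close. It gives the time, the measured TCP pose, the force and the opening at its end, in the units of the state.
- ctrl.get_obs(): the state, without advancing time (a new reading comes with each control period).
- vision.get_image(name): name is "scene" or "top" or "wrist"; returns (picture, depth): 384x512x3 uint8, red, green, blue; 384x512 float32, m along the optical axis (not along the pixel's ray), 0 where there is no reading.
- vision.calibration(name): a dict with "fx", "fy", "cx", "cy" (pixels), "dist" ([k1, k2, p1, p2, k3] as OpenCV has them; the pictures are not rectified), "rvec" (rotation vector, rad) and "tvec" (3), from world to camera coordinates, as OpenCV has them; the wrist camera has in their place "hand_eye" (4x4, takes a point from camera to tool coordinates, whose origin is the TCP and whose axes are the flange's). Camera axes: x right, y down, z forward; pixel columns grow to the right and rows downward; lengths in m; the calibration is good to about 2 mm. A picture is of the moment at which its call begins: read the wrist's pose just before it. calibration takes no time and is no camera call.
- ctrl.finish_job(): hands the job in, once; it reports no verdict.
The state is a dict: "t": time; "q": joint angles; "dq": joint speeds; "effort": joint torques, N m; "tool_pos": TCP position; "tool_rot": TCP orientation; "contact_force": force on the tool from outside, world axes, zero at the start; "wrist_torque": the same for the moment, N m; "opening": finger opening in m.
Only numpy, scipy, OpenCV 4.12 (cv2) and the standard library are available. Lean on these libraries where they do the work, as an engineer would, in place of code of your own. Each camera call takes 0.05 s, during which the arm holds its last target. There are 200 camera calls.

## Working session

There is one attempt and no reset: what is moved stays moved. The work goes in short steps, Python scripts to look and compute and a tool call to move; the robot and the scene stay as the last step left them, time stands still between calls to the robot, and variables do not carry over. Pictures are saved under pics/ and viewed, about 8 in all and at most 12, crops included, and the job is handed in when it is done.

Besides the shell and the picture viewer there is one more tool, called after "Emit:" by a JSON object that holds its "fn" and its "kwargs". jog_arm: Moves the arm, as the interface text tells. Its arguments: {"type":"object","properties":{"deltas":{"type":"array"},"grip_force":{"type":"number"}},"required":["deltas"]}

```bash
mkdir -p pics; ls
python3 - <<'E'
from station import ctrl, vision
import cv2, numpy as np
print(ctrl.get_obs(), ctrl.tcp_to_tips)
for n in ["scene","top"]:
    im,d=vision.get_image(n); cv2.imwrite(f"pics/{n}0.png",im[:,:,::-1]); np.save(f"pics/{n}0.npy",d)
    print(n,vision.calibration(n))
print(vision.calibration("wrist"))
E
```

```text
pics
{'t': 0.0, 'q': array([ 1.12099553e+00,  5.33582709e-02,  1.61431246e+00, -3.44310491e-06,
        1.47599263e+00, -1.19046520e-01]), 'dq': array([-7.08583596e-04,  1.95344700e-03,  4.00706872e-05,  4.82521326e-04,
       -1.37401782e-03,  1.14130305e-03]), 'effort': array([ 2.21002258e-03, -3.93668354e+01, -3.70181465e+01, -3.21413415e-05,
        6.87009029e-03,  2.86960915e-05]), 'tool_pos': array([0.20274511, 0.59058443, 0.25205107]), 'tool_rot': array([-0.51708672, -3.09815851,  0.00312291]), 'contact_force': array([ 0.50302558, -0.18205879, -0.57202515]), 'wrist_torque': array([-0.02632163,  0.02473005,  0.00978597]), 'opening': 0.08494559841609609} 0.022
scene {'fx': 459.7114781155615, 'fy': 459.7114781155615, 'cx': 250.88446193637637, 'cy': 200.89070534617096, 'dist': array([-0.0720238,  0.       ,  0.       ,  0.       ,  0.       ]), 'rvec': array([ 2.30159782,  0.93091897, -0.33311819]), 'tvec': array([-0.38729972, -0.29814459,  1.58005717])}
top {'fx': 430.67002846250296, 'fy': 430.67002846250296, 'cx': 254.65122343899137, 'cy': 183.41654606128284, 'dist': array([-0.08049298,  0.        ,  0.        ,  0.        ,  0.        ]), 'rvec': array([ 2.08666633, -2.1491884 ,  0.22524413]), 'tvec': array([-0.04618581,  0.57955618,  1.11850703])}
{'fx': 329.35019039131504, 'fy': 329.35019039131504, 'cx': 257.8947814995478, 'cy': 183.735437661407, 'dist': array([-0.07278037,  0.        ,  0.        ,  0.        ,  0.        ]), 'hand_eye': array([[-1.07342665e-03, -9.61355911e-01, -2.75306483e-01,
         6.98677896e-02],
       [ 9.99999075e-01, -8.01997943e-04, -1.09848557e-03,
         3.19719595e-04],
       [ 8.35240361e-04, -2.75307407e-01,  9.61355883e-01,
        -1.21975070e-01],
       [ 0.00000000e+00,  0.00000000e+00,  0.00000000e+00,
         1.00000000e+00]])}
```

View pics/scene0.png

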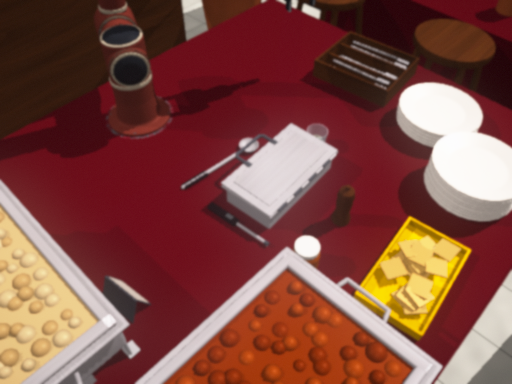

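View pics/top0.png

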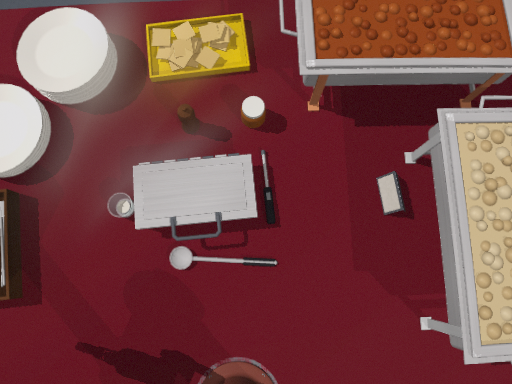

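The scene view shows the shut (or slightly raised) lid around (280,170) with its handle at (255,145). In the top view the lid spans about (133..257,155..228), with the handle bar near (197,237). The spoon is at (180..275,260), the candle at (121,206), the lighter at (268,187), the jar at (253,108) and the pepper mill at (187,115).

```bash
cat > h.py <<'E'
import numpy as np, cv2
from station import ctrl, vision
from scipy.spatial.transform import Rotation as R
def cloud(n, d, pose=None):
    c=vision.calibration(n); h,w=d.shape
    K=np.array([[c['fx'],0,c['cx']],[0,c['fy'],c['cy']],[0,0,1]])
    u,v=np.meshgrid(np.arange(w),np.arange(h))
    p=cv2.undistortPoints(np.stack([u,v],-1).reshape(-1,1,2).astype(float),K,c['dist']).reshape(h,w,2)
    P=np.dstack([p,np.ones((h,w))])*d[...,None]
    if n=="wrist":
        T=np.eye(4);T[:3,:3]=R.from_rotvec(pose['tool_rot']).as_matrix();T[:3,3]=pose['tool_pos']
        T=T@c['hand_eye']; return P@T[:3,:3].T+T[:3,3]
    M=R.from_rotvec(c['rvec']).as_matrix(); return (P-c['tvec'])@M
E
python3 - <<'E'
from h import *
np.set_printoptions(precision=4,suppress=True)
for n in ["top","scene"]:
    d=np.load(f"pics/{n}0.npy"); im=cv2.imread(f"pics/{n}0.png"); P=cloud(n,d)
    ok=(d>0)
    hsv=cv2.cvtColor(im,cv2.COLOR_BGR2HSV)
    m=(ok&(P[...,2]>.045)&(P[...,2]<.2)&(hsv[...,1]<70)).astype(np.uint8)
    k,l,s,c=cv2.connectedComponentsWithStats(m)
    for i in range(1,k):
        if s[i,4]>60: print(n,i,s[i],P[l==i].mean(0))
    # lid comp
    i=l[185,165] if n=="top" else l[165,290]
    Q=P[(l==i)]; 
    A=np.c_[Q[:,:2],np.ones(len(Q))]; 
    for _ in range(5):
        co,*_r=np.linalg.lstsq(A,Q[:,2],rcond=None); r=A@co-Q[:,2]; g=abs(r)<.008; A,Q=A[g],Q[g]
    print(n,"plane",co,r.std(),len(Q))
    rc=cv2.minAreaRect(Q[:,:2].astype(np.float32)); print(rc,cv2.boxPoints(rc))
d=np.load("pics/top0.npy");P=cloud("top",d)
for (u,v) in [(197,237),(180,237),(215,235),(175,225),(220,220),(197,225),(197,200),(197,165),(181,258),(270,262),(121,206),(230,260),(140,217),(250,210),(253,160),(137,170),(187,112),(253,105),(225,262),(197,215)]: print(u,v,P[v,u])
E
```

```text
top 1 [  16    7   99   94 6898] [0.9701 0.4725 0.0978]
top 2 [ 325   73  169   19 1711] [ 0.8273 -0.4811  0.1663]
top 3 [493  73  19  11  72] [ 0.8269 -0.7405  0.168 ]
top 4 [303  75  16  13 133] [ 0.8289 -0.2155  0.1655]
top 5 [   0   83   47   93 3259] [0.7598 0.6067 0.0664]
top 7 [242  96  23  23 413] [ 0.7901 -0.0642  0.0858]
top 8 [ 416  123   47  227 2803] [ 0.4068 -0.5271  0.1607]
top 13 [ 133  153  124   88 8142] [0.5554 0.1015 0.0814]
top 14 [387 171  18  41 370] [ 0.5448 -0.449   0.0602]
top 15 [108 193  25  24 158] [0.5331 0.3082 0.058 ]
top 16 [  0 201   5  27  63] [0.516 0.647 0.048]
top 17 [  0 228   5  57 104] [0.4029 0.6368 0.0471]
top plane [-0.0465 -0.0042  0.1078] 0.0024171904451562435 8046
((0.5420706868171692, 0.10093068331480026), (0.22460901737213135, 0.325232595205307), 4.061340808868408) [[ 0.4185  0.2552]
 [ 0.4416 -0.0692]
 [ 0.6656 -0.0533]
 [ 0.6426  0.2711]]
scene 1 [353  41  37  15  71] [0.3696 0.8401 0.0492]
scene 20 [366  66  29  14  62] [0.4989 0.7214 0.0532]
scene 21 [357  70  33  15 104] [0.5011 0.6877 0.049 ]
scene 23 [123  77  28  13 119] [ 0.06
[... 487 characters left out ...]
7  0.26  ]
 [ 0.4397 -0.0706]
 [ 0.6663 -0.0569]
 [ 0.6463  0.2737]]
197 237 [0.4337 0.0912 0.0902]
180 237 [0.4351 0.1359 0.0881]
215 235 [0.438  0.0446 0.0865]
175 225 [0.4686 0.1518 0.0725]
220 220 [0.4772 0.0311 0.0841]
197 225 [0.475  0.1023 0.0003]
197 200 [0.5332 0.0922 0.0787]
197 165 [0.6296 0.0919 0.0784]
181 258 [0.3838 0.1466 0.0057]
270 262 [ 0.3658 -0.0995  0.0092]
121 206 [0.5304 0.3112 0.0303]
230 260 [0.3745 0.0105 0.0124]
140 217 [0.4911 0.2434 0.0825]
250 210 [ 0.5016 -0.0485  0.0833]
253 160 [ 0.6603 -0.0613 -0.002 ]
137 170 [0.6209 0.2561 0.0768]
187 112 [0.7653 0.113  0.1242]
253 105 [ 0.7952 -0.0651  0.0863]
225 262 [0.3695 0.0246 0.0077]
197 215 [0.4921 0.0916 0.0849]
```

```bash
python3 -c "
import cv2
im=cv2.imread('pics/top0.png')[130:290,90:300]
cv2.imwrite('pics/crop0.png',cv2.resize(im,None,fx=3.7,fy=3.7,interpolation=cv2.INTER_CUBIC))"
```

```text
(no output)
```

View pics/crop0.png

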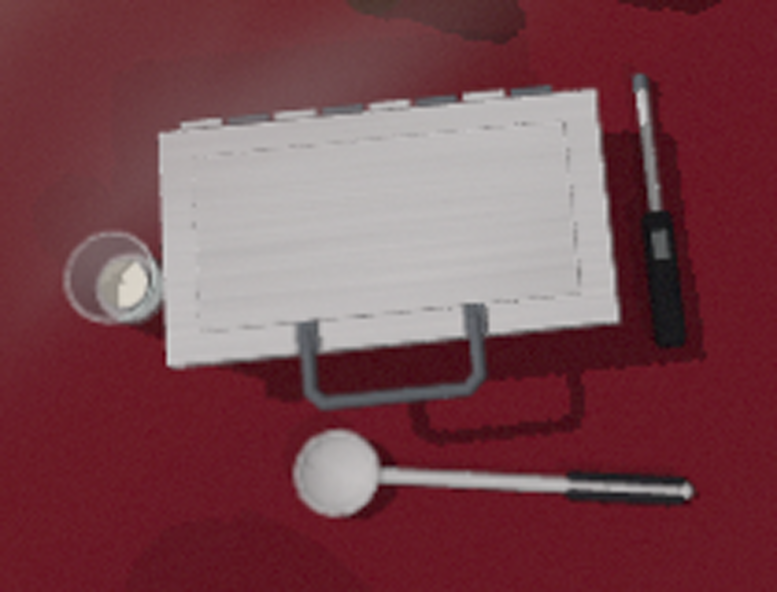

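The crop shows the lid nearly shut, the handle bar clear at about (395,400), and the spoon in front of it. Next I refine the bar position and compute the first move.

```bash
cat >> h.py <<'E'
def rel(pos, yaw_y, o=None):
    """shift (cm, current tool axes) and turn to: TCP at pos, pointing down, tool y at world angle yaw_y"""
    o=o or ctrl.get_obs(); M=R.from_rotvec(o['tool_rot']).as_matrix()
    y=np.array([np.cos(yaw_y),np.sin(yaw_y),0]); z=np.array([0,0,-1.]); G=np.c_[np.cross(y,z),y,z]
    print("shift cm in tool axes",(M.T@(np.array(pos)-o['tool_pos'])*100).round(2),"turn",R.from_matrix(M.T@G).as_rotvec().round(3))
E
python3 - <<'E'
from h import *
np.set_printoptions(precision=4,suppress=True)
for n in ["top","scene"]:
    P=cloud(n,np.load(f"pics/{n}0.npy"))
    m=(P[...,2]>.065)&(P[...,2]<.11)&(P[...,0]>.40)&(P[...,0]<.452)&(P[...,1]>.06)&(P[...,1]<.125)
    Q=P[m]; print(n,len(Q),Q.mean(0),Q[:,0].min(),Q[:,0].max(),Q[:,2].max(),np.polyfit(Q[:,1],Q[:,0],1))
    m=(P[...,2]>.065)&(P[...,2]<.11)&(P[...,0]>.40)&(P[...,0]<.452)&(P[...,1]>.0)&(P[...,1]<.2)
    print(P[m][:,1].min(),P[m][:,1].max())
rel([.436,.0915,.25],.066)
E
```

```text
top 95 [0.4344 0.0931 0.0891] 0.42908171044820553 0.4414172505426541 0.0960372765710664 [-0.0681  0.4407]
0.031047666247213737 0.15983270556592405
scene 60 [0.4378 0.0927 0.0873] 0.42849586755144475 0.4435254101183694 0.09358242989387575 [-0.0704  0.4443]
0.028458505101096116 0.15950880981503027
shift cm in tool axes [-38.27 -39.63   0.28] turn [-0.002  0.001  1.174]
```

Emit:
{"fn": "jog_arm", "kwargs": {"deltas": [[0,0,0,-2.74,-2.82,0,0.32],[0,0,0,-2.74,-2.82,0,0.32],[0,0,0,-2.74,-2.82,0,0.32],[0,0,0,-2.74,-2.82,0,0.32],[0,0,0,-2.74,-2.82,0,0.32],[0,0,0,-2.74,-2.82,0,0.32],[0,0,0,-2.74,-2.82,0,0.32],[0,0,0,-2.74,-2.82,0,0.32],[0,0,0,-2.74,-2.82,0,0.32],[0,0,0,-2.74,-2.82,0,0.32],[0,0,0,-2.74,-2.82,0,0.32],[0,0,0,-2.74,-2.82,0,0.32]], "grip_force": 40}}

```text
t: 1.1
tool_pos: [0.4041, 0.1624, 0.253]
tool_rot: [0.517, 3.099, 0.0]
contact_force: [0.2, 0.3, -0.0]
opening: 0.0269
```

Emit:
{"fn": "jog_arm", "kwargs": {"deltas": [[0,0,0,-2.74,-2.82,0,0.32],[0,0,0,-2.74,-2.82,0,0.32],[0,0,0.1174,0,0,0,0.32],[0,0,0.1174,0,0,0,0.32],[0,0,0.1174,0,0,0,0.32],[0,0,0.1174,0,0,0,0.32],[0,0,0.1174,0,0,0,0.32],[0,0,0.1174,0,0,0,0.32],[0,0,0.1174,0,0,0,0.32],[0,0,0.1174,0,0,0,0.32],[0,0,0.1174,0,0,0,0.32],[0,0,0.1174,0,0,0,0.32]]}}

```text
t: 2.1
tool_pos: [0.4373, 0.0931, 0.2528]
tool_rot: [-2.153, -2.287, 0.001]
contact_force: [0.0, 0.1, 0.1]
opening: 0.0276
```

Run:
```python
from h import *
o=ctrl.get_obs();print(o['t'],o['tool_pos'],o['tool_rot'],o['opening'])
rel([.436,.093,.088],.068,o)
im,d=vision.get_image("wrist");cv2.imwrite("pics/w1.png",im[:,:,::-1])
P=cloud("wrist",d,o)
m=(P[...,2]>.065)&(P[...,2]<.11)&(P[...,0]>.40)&(P[...,0]<.452)&(P[...,1]>.05)&(P[...,1]<.135)
Q=P[m]; print(len(Q),Q.mean(0),Q[:,0].min(),Q[:,0].max(),np.polyfit(Q[:,1],Q[:,0],1))
m=(P[...,2]>.065)&(P[...,2]<.11)&(P[...,0]>.455)&(P[...,0]<.7);Q=P[m];print(np.polyfit(Q[:,0],Q[:,2],1),len(Q),Q[:,0].min())
```

```text
2.1 [0.43725157 0.09308838 0.25276545] [-2.15319504e+00 -2.28680087e+00  1.01697373e-03] 0.02758078943371428
shift cm in tool axes [-0.   -0.11 16.48] turn [-0.001 -0.    -0.008]
1030 [0.43510954 0.09445808 0.08917307] 0.42773232056488875 0.44245681113358465 [-0.06985425  0.44170784]
[-0.04034287  0.10390842] 51698 0.45501815411386176
```

Emit:
{"fn": "jog_arm", "kwargs": {"deltas": [[0,0,0,0,-0.15,3.5,0.32],[0,0,0,0,0,3.5,0.32],[0,0,0,0,0,3.5,0.32],[0,0,0,0,0,2.5,0.32],[0,0,0,0,0,1.5,0.32],[0,0,0,0,0,1.3,0.32],[0,0,0,0,0,1.2,0.32],[0,0,0,0,0,0,0.32]]}}

```text
t: 2.82
tool_pos: [0.4336, 0.0929, 0.0801]
tool_rot: [-2.142, -2.293, 0.007]
contact_force: [-0.4, -0.8, -1.4]
opening: 0.0275
```

Emit:
{"fn": "jog_arm", "kwargs": {"deltas": [[0,0,0,0,0,0,0],[0,0,0,0,0,0,0],[0,0,0,0,0,0,0],[0,0,0,0,0,0,0],[0,0,0,0,0,0,0]]}}

```text
t: 3.23
tool_pos: [0.4356, 0.093, 0.0835]
tool_rot: [-2.146, -2.294, 0.001]
contact_force: [-4.1, -0.2, -0.2]
opening: 0.0088
```

```bash
python3 -c "
import numpy as np
p=np.linspace(.061,1.59,25);y=-21.4*np.cos(p);z=-21.4*np.sin(p)
print([[0,0,0,0,float(round(a,2)),float(round(b,2)),0] for a,b in zip(np.diff(y),np.diff(z))])"
```

```text
[[0, 0, 0, 0, 0.13, -1.36, 0], [0, 0, 0, 0, 0.21, -1.35, 0], [0, 0, 0, 0, 0.3, -1.33, 0], [0, 0, 0, 0, 0.38, -1.31, 0], [0, 0, 0, 0, 0.46, -1.28, 0], [0, 0, 0, 0, 0.55, -1.25, 0], [0, 0, 0, 0, 0.62, -1.21, 0], [0, 0, 0, 0, 0.7, -1.17, 0], [0, 0, 0, 0, 0.77, -1.12, 0], [0, 0, 0, 0, 0.84, -1.07, 0], [0, 0, 0, 0, 0.91, -1.02, 0], [0, 0, 0, 0, 0.97, -0.96, 0], [0, 0, 0, 0, 1.03, -0.89, 0], [0, 0, 0, 0, 1.09, -0.82, 0], [0, 0, 0, 0, 1.14, -0.75, 0], [0, 0, 0, 0, 1.18, -0.68, 0], [0, 0, 0, 0, 1.22, -0.6, 0], [0, 0, 0, 0, 1.26, -0.52, 0], [0, 0, 0, 0, 1.29, -0.44, 0], [0, 0, 0, 0, 1.31, -0.36, 0], [0, 0, 0, 0, 1.33, -0.28, 0], [0, 0, 0, 0, 1.35, -0.19, 0], [0, 0, 0, 0, 1.36, -0.1, 0], [0, 0, 0, 0, 1.36, -0.02, 0]]
```

Emit:
{"fn": "jog_arm", "kwargs": {"deltas": [[0,0,0,0,0.13,-1.36,0],[0,0,0,0,0.21,-1.35,0],[0,0,0,0,0.3,-1.33,0],[0,0,0,0,0.38,-1.31,0],[0,0,0,0,0.46,-1.28,0],[0,0,0,0,0.55,-1.25,0],[0,0,0,0,0.62,-1.21,0],[0,0,0,0,0.7,-1.17,0],[0,0,0,0,0.77,-1.12,0],[0,0,0,0,0.84,-1.07,0],[0,0,0,0,0.91,-1.02,0],[0,0,0,0,0.97,-0.96,0]]}}

```text
t: 4.23
tool_pos: [0.5029, 0.0979, 0.23]
tool_rot: [-2.143, -2.291, 0.006]
contact_force: [-13.1, -0.2, 5.2]
opening: 0.0083
```

Emit:
{"fn": "jog_arm", "kwargs": {"deltas": [[0,0,0,0,0.9,-0.98,0],[0,0,0,0,1.09,-0.82,0],[0,0,0,0,1.14,-0.75,0],[0,0,0,0,1.18,-0.68,0],[0,0,0,0,1.22,-0.6,0],[0,0,0,0,1.26,-0.52,0],[0,0,0,0,1.29,-0.44,0],[0,0,0,0,1.31,-0.36,0],[0,0,0,0,1.33,-0.28,0]]}}

```text
t: 4.98
tool_pos: [0.6127, 0.1057, 0.2861]
tool_rot: [2.145, 2.294, 0.006]
contact_force: [-5.5, 2.6, 4.5]
opening: 0.0083
```

Run:
```python
from h import *
o=ctrl.get_obs();print(o['t'],o['tool_pos'],o['contact_force'])
im,d=vision.get_image("scene");cv2.imwrite("pics/s2.png",im[:,:,::-1])
it,dt=vision.get_image("top");cv2.imwrite("pics/t2.png",it[:,:,::-1]);np.save("pics/t2.npy",dt)
cv2.imwrite("pics/c2.png",np.hstack([cv2.resize(im[90:250,190:360],None,fx=2.2,fy=2.2),cv2.resize(it[90:250,110:280],None,fx=2.2,fy=2.2)])[:,:,::-1])
P=cloud("scene",d);u=np.array([np.cos(.068),np.sin(.068)])
s=P[...,:2]@u;z=P[...,2]
m=(s>.5)&(s<.70)&(z>.09)&(z<.22)&(P[...,1]>0)&(P[...,1]<.23)
m&=np.indices(m.shape)[0]>0
for a in np.arange(.09,.22,.02):
    q=m&(z>a)&(z<a+.02); print(round(a+.01,2),q.sum(),np.median(s[q]) if q.any() else None, s[q].max() if q.any() else None)
```

```text
4.9833 [0.6127425  0.10569731 0.28612925] [-5.46188302  2.64442183  4.46428958]
0.1 235 0.6547545499968266 0.658982804012744
0.12 305 0.6516993093114976 0.6556360019885357
0.14 307 0.6477703124533937 0.6524951379136393
0.16 317 0.6441609296500808 0.648686451444256
0.18 339 0.6403608900394447 0.6438300313752867
0.2 336 0.6365383379356333 0.6408498921860877
0.22 181 0.6337844015597751 0.6372665912706945
```

View pics/c2.png

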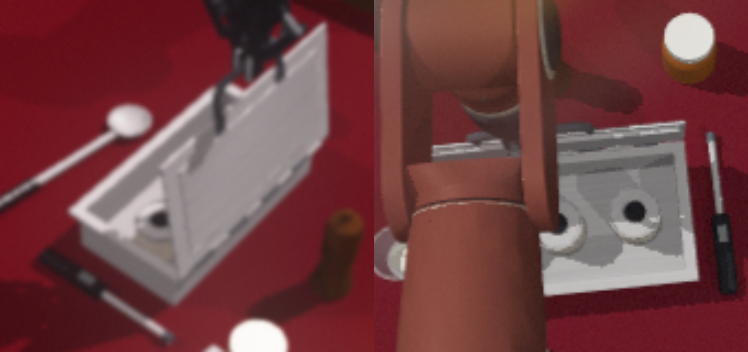

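The left half shows the lid nearly up, still leaning towards the robot by about 0.18 rad. The right half shows two tins in the pan, at about (560,222) and (635,215). I finish the swing.

Emit:
{"fn": "jog_arm", "kwargs": {"deltas": [[0,0,0,0,1.3,-0.12,0],[0,0,0,0,1.3,-0.08,0],[0,0,0,0,1.3,0,0],[0,0,0,0,0,0,0],[0,0,0,0,0,0,0]]}}

```text
t: 5.5
tool_pos: [0.6534, 0.1085, 0.2887]
tool_rot: [2.142, 2.291, 0.014]
contact_force: [1.3, 3.7, 5.2]
opening: 0.0082
```

```bash
cat >> h.py <<'E'
def lid(n="scene",tag="x"):
    o=ctrl.get_obs();im,d=vision.get_image(n);cv2.imwrite(f"pics/{tag}.png",im[:,:,::-1])
    P=cloud(n,d);u=np.array([np.cos(.068),np.sin(.068)]);s=P[...,:2]@u;z=P[...,2]
    m=(s>.6)&(s<.72)&(z>.09)&(z<.23)&(P[...,1]>-.02)&(P[...,1]<.23);S,Z=s[m],z[m]
    for _ in range(6):
        c=np.polyfit(Z,S,1);g=abs(np.polyval(c,Z)-S)<.006;S,Z=S[g],Z[g]
    print("lid lean slope ds/dz",c,"angle",1.571+np.arctan(c[0]),len(S)); return o,im,P
E
python3 - <<'E'
from h import *
o,_,_=lid(tag="s3");print(o['tool_pos'],o['contact_force'],o['opening'])
E
```

```text
lid lean slope ds/dz [0.00637024 0.66018208] angle 1.5773701496834167 1748
[0.65344747 0.10848375 0.28872444] [1.26939254 3.72087824 5.18629836] 0.008249850337857821
```

Emit:
{"fn": "jog_arm", "kwargs": {"deltas": [[0,0,0,0,0,0,0.32],[0,0,0,0,0,0,0.32],[0,0,0,0,0,0,0.32],[0,0,0,0,0,-1.0,0.32],[0,0,0,0,0,-2.0,0.32],[0,0,0,0,0,-3.5,0.32],[0,0,0,2.3,-2.2,0,0.32],[0,0,0,2.3,-2.2,0,0.32],[0,0,0,2.3,-2.2,0,0.32],[0,0,0,2.3,-2.3,0,0.32],[0,0,0,0,0,0,0.32],[0,0,0,0,0,0,0.32]]}}

```text
t: 6.55
tool_pos: [0.5547, 0.1939, 0.35]
tool_rot: [2.144, 2.295, 0.002]
contact_force: [-0.1, -0.4, 0.5]
opening: 0.0273
```

Run:
```python
from h import *
o,_,_=lid(tag="s4");print(o['t'],o['tool_pos'],o['tool_rot'],o['contact_force'],o['opening'])
o=ctrl.get_obs();im,d=vision.get_image("wrist");cv2.imwrite("pics/w4.png",im[:,:,::-1]);np.save("pics/w4.npy",d)
P=cloud("wrist",d,o);u=np.array([np.cos(.068),np.sin(.068)]);v=np.array([-u[1],u[0]])
s=P[...,:2]@u;t=P[...,:2]@v;z=P[...,2]
m=((z>.053)&(z<.0655)&(s>.50)&(s<.637)&(t>-.08)&(t<.21)).astype(np.uint8)
k,l,st,c=cv2.connectedComponentsWithStats(m)
for i in range(1,k):
    if st[i,4]>150:
        q=np.c_[s[l==i],t[l==i]].astype(np.float32);print(st[i],cv2.minEnclosingCircle(q),P[l==i].mean(0))
```

```text
lid lean slope ds/dz [0.00387264 0.66047318] angle 1.574872616363299 1735
6.55 [0.55466745 0.19389595 0.34996567] [2.14370369e+00 2.29476076e+00 1.84906546e-03] [-0.07351293 -0.38423583  0.48212398] 0.027250971656267095
[ 229  118   52   53 2139] ((0.5633623600006104, 0.15854664146900177), 0.03310968726873398) [0.55139934 0.19684658 0.06093898]
[ 233  188   50   47 1839] ((0.5666268467903137, 0.06856568902730942), 0.03318359702825546) [0.56045397 0.10737324 0.06093718]
[ 239  254   46   43 1532] ((0.5715699791908264, -0.029532140120863914), 0.03349781408905983) [0.57256555 0.01100922 0.06093575]
```

View pics/w4.png

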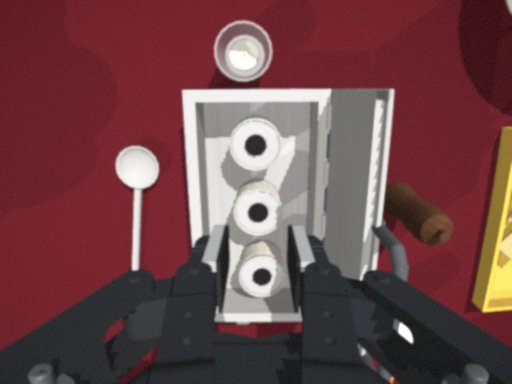

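The wrist view shows the three tins in a row at (255,145), (258,212) and (262,275). The lid stands upright at right.

Emit:
{"fn": "jog_arm", "kwargs": {"deltas": [[0,0,0,0.3,-0.3,3.0,0.95],[0,0,0,0,0,3.5,0.95],[0,0,0,0,0,3.5,0.95],[0,0,0,0,0,3.5,0.95],[0,0,0,0,0,3.5,0.95],[0,0,0,0,0,3.5,0.95],[0,0,0,0,0,3.5,0.95],[0,0,0,0,0,2.5,0.95],[0,0,0,0,0,2.0,0.95],[0,0,0,0,0,1.5,0.95],[0,0,0,0,0,1.0,0.95],[0,0,0,0,0,0.4,0.95]]}}

```text
t: 7.65
tool_pos: [0.5517, 0.1948, 0.0328]
tool_rot: [-2.147, -2.291, 0.004]
contact_force: [-0.5, 0.3, -0.6]
opening: 0.0809
```

Emit:
{"fn": "jog_arm", "kwargs": {"deltas": [[0,0,0,0,0,0,0.95],[0,0,0,0,0,0,0.5],[0,0,0,0,0,0,0.5],[0,0,0,0,0,0,0.5],[0,0,0,0,0,0,0.5],[0,0,0,0,0,0,0.5]], "grip_force": 30}}

```text
t: 8.15
tool_pos: [0.5533, 0.1961, 0.0364]
tool_rot: [2.146, 2.292, 0.003]
contact_force: [0.6, -1.2, 4.0]
opening: 0.065
```

Emit:
{"fn": "jog_arm", "kwargs": {"deltas": [[0,0,0,0,0,-0.5,0.5],[0,0,0,0,0,-1.0,0.5],[0,0,0,0,0,-1.5,0.5],[0,0,0,0,0,-1.5,0.5],[0,0,0,0,0,-1.0,0.5],[0,0,0,0,0,-0.5,0.5],[0,0,0,0,0,0,0.5],[0,0,0,0,0,0,0.5],[0,0,0,0,0,0,0.5],[0,0,0,0,0,0,0.5],[0,0,0,0,0,0,0.5],[0,0,0,0,0,0,0.5]]}}

```text
t: 9.15
tool_pos: [0.5517, 0.1958, 0.0942]
tool_rot: [-2.146, -2.293, 0.002]
contact_force: [-0.2, 0.3, -0.6]
opening: 0.0654
```

```bash
cat >> h.py <<'E'
def weigh(k=14):
    F=[];T=[];E=[]
    for _ in range(k):
        vision.get_image("top"); o=ctrl.get_obs();F.append(o['contact_force']);E.append(o['effort'])
    F=np.array(F);print(o['t'],o['tool_pos'],o['opening'],"F",F.mean(0).round(3),"std",F.std(0).round(3),"effort",np.mean(E,0).round(3))
E
python3 -c "
from h import *
weigh()"
```

```text
9.85 [0.55214104 0.1958847  0.09491685] 0.06511857187696538 F [-0.261  0.195 -1.635] std [0.638 0.441 0.495] effort [-0.0000e+00 -3.8738e+01 -3.3827e+01  0.0000e+00  2.0000e-03  0.0000e+00]
```

Emit:
{"fn": "jog_arm", "kwargs": {"deltas": [[0,0,0,0,0,0.5,0.5],[0,0,0,0,0,1.5,0.5],[0,0,0,0,0,1.5,0.5],[0,0,0,0,0,1.2,0.5],[0,0,0,0,0,0.7,0.5],[0,0,0,0,0,0.4,0.5],[0,0,0,0,0,0.2,0.5],[0,0,0,0,0,0,0.5],[0,0,0,0,0,0,0.5],[0,0,0,0,0,0,0.95],[0,0,0,0,0,0,0.95],[0,0,0,0,0,0,0.95]]}}

```text
t: 10.85
tool_pos: [0.5526, 0.196, 0.0353]
tool_rot: [2.147, 2.293, 0.001]
contact_force: [0.2, -0.2, 0.5]
opening: 0.0815
```

Emit:
{"fn": "jog_arm", "kwargs": {"deltas": [[0,0,0,0,0,-0.5,0.95],[0,0,0,0,0,-2.0,0.95],[0,0,0,0,0,-2.5,0.95],[0,0,0,0,0,-3.0,0.95],[0,0,0,-3.0,0.1,0,0.95],[0,0,0,-3.0,0.1,0,0.95],[0,0,0,-3.0,0.1,0,0.95],[0,0,0,0,0,0,0.95],[0,0,0,0,0,0,0.95],[0,0,0,0,0,0,0.95]]}}

```text
t: 11.68
tool_pos: [0.5611, 0.1065, 0.1151]
tool_rot: [-2.147, -2.293, -0.001]
contact_force: [-0.3, 0.1, -0.4]
opening: 0.0811
```

Run:
```python
from h import *
o=ctrl.get_obs()
u=np.array([np.cos(.068),np.sin(.068)]);v=np.array([-u[1],u[0]])
print("tcp s,t",o['tool_pos'][:2]@u,o['tool_pos'][:2]@v,o['opening'],o['contact_force'])
im,d=vision.get_image("wrist");cv2.imwrite("pics/w5.png",im[:,:,::-1])
P=cloud("wrist",d,o)
s=P[...,:2]@u;t=P[...,:2]@v;z=P[...,2]
m=((z>.053)&(z<.0655)&(s>.50)&(s<.637)&(t>-.08)&(t<.21)).astype(np.uint8)
k,l,st,c=cv2.connectedComponentsWithStats(m)
for i in range(1,k):
    if st[i,4]>150:
        q=np.c_[s[l==i],t[l==i]].astype(np.float32);print(st[i],cv2.minEnclosingCircle(q),z[l==i].mean())
weigh()
```

```text
tcp s,t 0.5670383420567957 0.0680996542972092 0.08109176895660672 [-0.26624641  0.05616528 -0.43801149]
[  188     0   131   115 12540] ((0.5646730661392212, 0.15829798579216003), 0.03316124901175499) 0.0609602877366431
[ 201  158  115  111 9787] ((0.5672417879104614, 0.06808426231145859), 0.033454786986112595) 0.06100318072649785
[ 222  305   89   33 1941] ((0.5722023248672485, -0.017541788518428802), 0.029934993013739586) 0.05965452061673869
12.4333 [0.56108838 0.10625324 0.11490711] 0.08097564210760004 F [-0.239 -0.135  0.175] std [0.608 0.361 0.467] effort [-4.5000e-02 -3.5997e+01 -3.3716e+01 -1.0000e-03  1.0000e-03  1.0000e-03]
```

Emit:
{"fn": "jog_arm", "kwargs": {"deltas": [[0,0,0,0,0,2.5,0.95],[0,0,0,0,0,2.5,0.95],[0,0,0,0,0,1.5,0.95],[0,0,0,0,0,1.0,0.95],[0,0,0,0,0,0.5,0.95],[0,0,0,0,0,0,0.95],[0,0,0,0,0,0,0.5],[0,0,0,0,0,0,0.5],[0,0,0,0,0,0,0.5],[0,0,0,0,0,0,0.5],[0,0,0,0,0,0,0.5]]}}

```text
t: 13.35
tool_pos: [0.5621, 0.1064, 0.0362]
tool_rot: [2.146, 2.292, 0.003]
contact_force: [0.5, -0.4, 4.0]
opening: 0.0655
```

Emit:
{"fn": "jog_arm", "kwargs": {"deltas": [[0,0,0,0,0,-0.5,0.5],[0,0,0,0,0,-1.0,0.5],[0,0,0,0,0,-1.5,0.5],[0,0,0,0,0,-1.5,0.5],[0,0,0,0,0,-1.0,0.5],[0,0,0,0,0,-0.5,0.5],[0,0,0,0,0,0,0.5],[0,0,0,0,0,0,0.5],[0,0,0,0,0,0,0.5],[0,0,0,0,0,0,0.5],[0,0,0,0,0,0,0.5],[0,0,0,0,0,0,0.5]]}}

```text
t: 14.35
tool_pos: [0.5606, 0.1063, 0.0942]
tool_rot: [-2.146, -2.293, 0.001]
contact_force: [0.2, 0.9, -0.8]
opening: 0.0655
```

```bash
python3 -c "
from h import *
weigh(18)"
```

```text
15.25 [0.56106605 0.10631072 0.09491497] 0.06570529088759088 F [ 0.17   0.028 -0.815] std [0.386 0.463 0.472] effort [-0.0000e+00 -3.6834e+01 -3.3427e+01 -0.0000e+00  2.0000e-03  0.0000e+00]
```

Emit:
{"fn": "jog_arm", "kwargs": {"deltas": [[0,0,0,0,0,0.5,0.5],[0,0,0,0,0,1.5,0.5],[0,0,0,0,0,1.5,0.5],[0,0,0,0,0,1.2,0.5],[0,0,0,0,0,0.7,0.5],[0,0,0,0,0,0.4,0.5],[0,0,0,0,0,0.2,0.5],[0,0,0,0,0,0,0.5],[0,0,0,0,0,0,0.5],[0,0,0,0,0,0,0.95],[0,0,0,0,0,0,0.95],[0,0,0,0,0,0,0.95]]}}

```text
t: 16.25
tool_pos: [0.5614, 0.1063, 0.0351]
tool_rot: [2.147, 2.293, 0.001]
contact_force: [-1.1, 0.2, 0.3]
opening: 0.0811
```

Emit:
{"fn": "jog_arm", "kwargs": {"deltas": [[0,0,0,0,0,-0.5,0.95],[0,0,0,0,0,-2.0,0.95],[0,0,0,0,0,-2.5,0.95],[0,0,0,0,0,-3.0,0.95],[0,0,0,-3.2,0.15,0,0.95],[0,0,0,-3.3,0.15,0,0.95],[0,0,0,-3.3,0.15,0,0.95],[0,0,0,0,0,0,0.95],[0,0,0,0,0,0,0.95],[0,0,0,0,0,0,0.95]]}}

```text
t: 17.08
tool_pos: [0.5719, 0.009, 0.1149]
tool_rot: [-2.147, -2.293, -0.0]
contact_force: [0.3, -0.1, -0.5]
opening: 0.0808
```

```bash
cat >> h.py <<'E'
def tins(tag):
    o=ctrl.get_obs()
    u=np.array([np.cos(.068),np.sin(.068)]);v=np.array([-u[1],u[0]])
    print(o['t'],"tcp s,t",o['tool_pos'][:2]@u,o['tool_pos'][:2]@v,o['opening'],o['contact_force'])
    im,d=vision.get_image("wrist");cv2.imwrite(f"pics/{tag}.png",im[:,:,::-1])
    P=cloud("wrist",d,o)
    s=P[...,:2]@u;t=P[...,:2]@v;z=P[...,2]
    m=((z>.053)&(z<.0655)&(s>.50)&(s<.637)&(t>-.08)&(t<.21)).astype(np.uint8)
    k,l,st,c=cv2.connectedComponentsWithStats(m)
    for i in range(1,k):
        if st[i,4]>150:
            q=np.c_[s[l==i],t[l==i]].astype(np.float32);print(st[i],cv2.minEnclosingCircle(q),z[l==i].mean())
E
python3 -c "
from h import *
tins('w6')"
```

```text
17.0833 tcp s,t 0.5712204950511466 -0.029888426785942203 0.08076323497611633 [ 0.31937492 -0.10829242 -0.47628806]
[  183     0   134   100 11071] ((0.5674518942832947, 0.0682242214679718), 0.03312893584370613) 0.061069672188996844
[ 203  158  115  111 9806] ((0.5724272131919861, -0.029552148655056953), 0.033447060734033585) 0.06101436681772439
```

Left weighs about 1.7 N and the middle about 0.9 N. Now the right one.

Emit:
{"fn": "jog_arm", "kwargs": {"deltas": [[0,0,0,0,0.1,2.5,0.95],[0,0,0,0,0,2.5,0.95],[0,0,0,0,0,1.5,0.95],[0,0,0,0,0,1.0,0.95],[0,0,0,0,0,0.5,0.95],[0,0,0,0,0,0,0.95],[0,0,0,0,0,0,0.5],[0,0,0,0,0,0,0.5],[0,0,0,0,0,0,0.5],[0,0,0,0,0,0,0.5],[0,0,0,0,0,0,0.5]]}}

```text
t: 18.05
tool_pos: [0.5741, 0.0089, 0.0362]
tool_rot: [2.146, 2.292, 0.003]
contact_force: [0.5, 1.1, 4.4]
opening: 0.0654
```

Emit:
{"fn": "jog_arm", "kwargs": {"deltas": [[0,0,0,0,0,-0.5,0.5],[0,0,0,0,0,-1.0,0.5],[0,0,0,0,0,-1.5,0.5],[0,0,0,0,0,-1.5,0.5],[0,0,0,0,0,-1.0,0.5],[0,0,0,0,0,-0.5,0.5],[0,0,0,0,0,0,0.5],[0,0,0,0,0,0,0.5],[0,0,0,0,0,0,0.5],[0,0,0,0,0,0,0.5],[0,0,0,0,0,0,0.5],[0,0,0,0,0,0,0.5]]}}

```text
t: 19.05
tool_pos: [0.5726, 0.0089, 0.0942]
tool_rot: [-2.146, -2.293, 0.001]
contact_force: [-0.0, 0.2, -2.6]
opening: 0.0652
```

```bash
python3 -c "
from h import *
weigh(24)"
```

```text
20.25 [0.57302462 0.00884925 0.09489883] 0.06542556007217874 F [-0.228  0.016 -2.485] std [0.386 0.404 0.401] effort [-0.0000e+00 -3.8007e+01 -3.4336e+01  1.0000e-03  2.0000e-03  0.0000e+00]
```

The right tin is heaviest: readings were −1.6 N left, −0.8 N middle and −2.5 N right, with an empty baseline of about +0.2 N. I raise it and check.

Emit:
{"fn": "jog_arm", "kwargs": {"deltas": [[0,0,0,0,0,-0.5,0.5],[0,0,0,0,0,-1.5,0.5],[0,0,0,0,0,-2.0,0.5],[0,0,0,0,0,-2.5,0.5],[0,0,0,0,0,-2.5,0.5],[0,0,0,0,0,-2.0,0.5],[0,0,0,0,0,-1.0,0.5],[0,0,0,0,0,-0.5,0.5],[0,0,0,0,0,0,0.5],[0,0,0,0,0,0,0.5],[0,0,0,0,0,0,0.5],[0,0,0,0,0,0,0.5]]}}

```text
t: 21.25
tool_pos: [0.5721, 0.0089, 0.2179]
tool_rot: [-2.145, -2.292, 0.003]
contact_force: [-0.6, 0.2, -2.9]
opening: 0.0652
```

Emit:
{"fn": "jog_arm", "kwargs": {"deltas": [[0,0,0,0,0,0,0.5],[0,0,0,0,0,0,0.5],[0,0,0,0,0,0,0.5],[0,0,0,0,0,0,0.5],[0,0,0,0,0,0,0.5],[0,0,0,0,0,0,0.5]]}}

```text
t: 21.75
tool_pos: [0.573, 0.0089, 0.2199]
tool_rot: [2.147, 2.293, 0.0]
contact_force: [0.1, -0.3, -2.7]
opening: 0.0652
```

Run:
```python
from h import *
o,_,_=lid(tag="s7"); print(o['contact_force'],o['tool_pos'],o['opening'])
tins("w7"); weigh(20)
t,_=vision.get_image("top")
w=cv2.imread("pics/w7.png"); s=cv2.imread("pics/s7.png")
cv2.imwrite("pics/f7.png",cv2.resize(np.hstack([w,s,t[:,:,::-1]]),(798,200)) if 0 else np.hstack([cv2.resize(w,(400,300)),cv2.resize(s[70:286,130:418],(400,300))]))
cv2.imwrite("pics/t7.png",t[:,:,::-1])
# bystander check: change in the top view outside arm
a=cv2.imread("pics/top0.png").astype(int);b=t[:,:,::-1].astype(int)
```

```text
lid lean slope ds/dz [4.53093168e-04 6.60937947e-01] angle 1.5714530931369601 1563
[ 0.0964158  -0.25977809 -2.72486495] [0.57303479 0.00886275 0.21993022] 0.0651849877120175
21.8 tcp s,t 0.5723184397813799 -0.03011964991502126 0.06546099035476298 [-0.45594497 -0.01697106 -3.39786289]
[ 211   10   82   86 5460] ((0.5674031376838684, 0.06817697733640671), 0.03300761803984642) 0.06093222969759267
22.85 [0.5729984  0.00885209 0.21988591] 0.06549421228317695 F [ 0.084 -0.199 -2.582] std [0.578 0.435 0.53 ] effort [-0.0000e+00 -3.5759e+01 -3.7896e+01  1.0000e-03  1.0000e-03 -0.0000e+00]
```

View pics/f7.png

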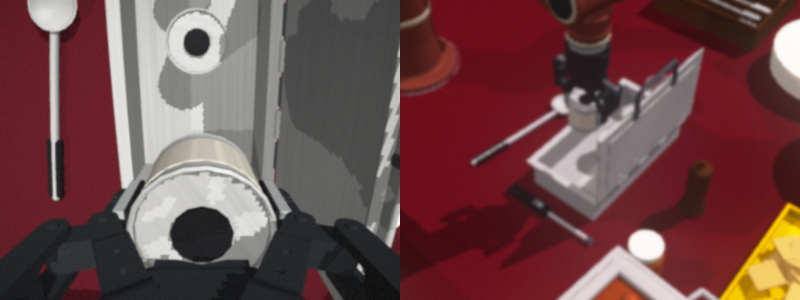

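The left half shows the tin upright in the jaws at (200,215), with the middle tin standing at (195,40). The right half shows the lid upright and the bystanders in place. I hand the job in.

```bash
python3 -c "
from station import ctrl
print(ctrl.finish_job())"
```

```text
the job is handed in; nothing more can be done
None
```

I folded the lid upright by its handle and hefted the tins left, middle, right. I then handed the job in at about 23 s, with the right-hand tin, the heaviest, held up. The station gave no verdict.

- **Weights:** with the empty gripper's +0.2 N reading taken off, the tins came to about 1.8 N left, 1.0 N middle and 2.7 N right. The right tin beats the next by about 0.85 N. The standard error on each mean was about 0.1 N.
- **Limit margin:** the left tin's estimate is close to the 1.95 N limit for a tin left in the pan, within about 1.3 standard errors.
- **Last checks:** the lid measured 1.571 rad. The held tin was upright and still, with its base at about 0.19 m.
- **Tins left in the pan:** the middle tin was standing within about 1 mm of its place. I last measured the left tin just after setting it down, also within about 1 mm. It was out of the wrist camera's measuring view at the end, so I did not re-measure it.
- **Bystanders:** in the final scene picture the spoon, lighter, jar and pepper mill looked undisturbed. I did not measure any of them, and I did not check the candle or sign at the end.

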